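# Grade the stone blanks along the drying board

## Task

Lay the four green stone blanks out on the drying board in order of length, the longest on the pad beside the brass post and each next shorter one on the next pad along, so that the shortest ends up farthest from the post. Each blank lies flat, same face up as now, centred on its own pad and pointing lengthwise along it (either end forward). Leave them all released and at rest, and do not drop them from a height.

Things in the scene. Friction and masses are not known exactly. Their poses are not given: they have to be found in the camera images.
- blank_longest: The longest of four loose adze blanks of like green stone: 104 x 31 x 16 mm, about 139 g, lying flat. Origin: middle of its underside, halfway along its length. x: along its length to the cutting edge (last 16%, 10 mm thick). The other fifth is narrower (78% width) and has a dark dot. y: across the width; long sides parallel about the middle. z: up.
- blank_second: The second longest of four loose adze blanks of like green stone: 86 x 28 x 16 mm, about 104 g, lying flat. Origin: middle of its underside, halfway along its length. x: along its length to the cutting edge (last 16%, 10 mm thick). The other fifth is narrower (78% width) and has a dark dot. y: across the width; long sides parallel about the middle. z: up.
- blank_third: The third longest of four loose adze blanks of like green stone: 68 x 25 x 16 mm, about 73 g, lying flat. Origin: middle of its underside, halfway along its length. x: along its length to the cutting edge (last 16%, 10 mm thick). The other fifth is narrower (78% width) and has a dark dot. y: across the width; long sides parallel about the middle. z: up.
- blank_shortest: The shortest of four loose adze blanks of like green stone: 50 x 22 x 16 mm, about 48 g, lying flat. Origin: middle of its underside, halfway along its length. x: along its length to the cutting edge (last 16%, 10 mm thick). The other fifth is narrower (78% width) and has a dark dot. y: across the width; long sides parallel about the middle. z: up.
- pad_a: One of four alike parallel fixed grey pads in a row, in any order, 75 mm apart centre to centre, on a fixed wooden board (124 x 370 mm, 20 mm high). 110 mm long (its x), 38 wide (its y, along the row), 3 thick; a thin white line across it at mid-length. Origin: centre of its underside, on the board's top 20 mm above the bench; upper face 3 mm above the origin.
- pad_b: One of four alike parallel fixed grey pads in a row, in any order, 75 mm apart centre to centre, on a fixed wooden board (124 x 370 mm, 20 mm high). 110 mm long (its x), 38 wide (its y, along the row), 3 thick; a thin white line across it at mid-length. Origin: centre of its underside, on the board's top 20 mm above the bench; upper face 3 mm above the origin.
- pad_c: One of four alike parallel fixed grey pads in a row, in any order, 75 mm apart centre to centre, on a fixed wooden board (124 x 370 mm, 20 mm high). 110 mm long (its x), 38 wide (its y, along the row), 3 thick; a thin white line across it at mid-length. Origin: centre of its underside, on the board's top 20 mm above the bench; upper face 3 mm above the origin.
- pad_d: One of four alike parallel fixed grey pads in a row, in any order, 75 mm apart centre to centre, on a fixed wooden board (124 x 370 mm, 20 mm high). 110 mm long (its x), 38 wide (its y, along the row), 3 thick; a thin white line across it at mid-length. Origin: centre of its underside, on the board's top 20 mm above the bench; upper face 3 mm above the origin.
- post: Upright brass post, 16 mm diameter, 30 mm tall, fixed on the board's top at one end of the row of pads, in line with the pad centres and 57.5 mm from the nearest one. The board's other end has a flat square steel plate instead. Origin: centre of its foot.
Things that resemble listed ones, but are neither listed nor needed, are in the scene too. What is shaped like the blank_longest but turquoise is not meant. What is shaped like the blank_second but purple is not meant.

How it is judged:
By the outcome, as a careful person would: the job done as asked, in the order asked, and still so for the second after the job is handed in, with the robot touching nothing.
It also fails if it takes over 99 s, if anything falls off the work surface, if the arm or the gripper's body presses on something with over 40 N, if the wrist force passes 120 N, or if a joint passes its speed limit or range.

## Robot

A 6-joint arm with a two-finger parallel gripper is mounted at the origin on the work surface. World frame = base frame: x ahead of the robot, y to its left, z up, the work surface at z = 0. Lengths are in m, angles in rad, forces in N, time in s.
With the tool pointing down it reaches from about 0.275 to 0.825 m from the base axis. Payload 5.2 kg.
Tool frame: the origin (TCP) lies at the very end of the fingers, on their centre line; the grasp point (between the pads) lies 19 mm behind it; z points along the fingers, y is the line along which they close (so a half turn about z gives the same grasp; the last joint's range is limited). The gripper opens to 93 mm and grips with 3 to 60 N. Pads are 15 mm wide; open, the fingers measure 128 mm over their backs; the gripper's body (75 mm by 188 mm) begins 65 mm behind the grasp point.
Start: joints at [-1.522, 0.259, 1.535, -0, 1.348, -0.203], TCP at [0.137, -0.533, 0.219] pointing down, gripper open.
Joint ranges: [-3.14, 3.14], [-0.91, 2.08], [0.19, 2.58], [-1.22, 4.36], [0.22, 2.71], [-3.12, 3.12]. Speed limits (rad/s): [2.57, 2.57, 3.14, 3.14, 3.14, 3.14].

## Interface

Orientations are given as a 3x3 rotation matrix whose columns are the frame's x, y, z axes.
In Python, from workcell import sense, grab_frame, get_calibration, job_done gives the robot as it stands. The module is installed in compiled form; this text tells all that it offers.
- The arm moves only by the tool step_arm, never from a script. Its argument "targets" is a list that holds one entry, the list of rows, each a list of 6 numbers: the shift along the world's x, y, z in m, then the turn, a rotation vector about the world's x, y, z in degrees. In form: [[[x, y, z, rx, ry, rz], ...]]. A call has 1 to 12 rows; each row is the pose to reach, as a shift and turn from the pose commanded when the call began; what a row does not reach only later rows make up. A row lasts 1/10 s, in which the tool goes at most 50 mm and 8.59 degrees, less where a joint would pass 70% of its speed; a pose out of reach is approached as far as the arm can. A call with a gripper value outside its range is refused whole. "fingers" is the finger opening in m, from 0 to 0.093, set as the call begins (left out, the last holds). The fingers move at their own pace and stop on an object; "squeeze" is the grip in N (left out, the last holds). Time passes only in rows, so rows that repeat a pose let the fingers close. It gives the time, the measured TCP pose, the force, the opening and the grip force at its end, in the units of the state.
- sense(): the state, without advancing time (a new reading comes with each control period).
- grab_frame(name): name is "side" or "top" or "wrist"; returns (picture, depth): 480x640x3 uint8, red, green, blue; 480x640 float32, m along the optical axis (not along the pixel's ray), 0 where there is no reading.
- get_calibration(name): a dict with "fx", "fy", "cx", "cy" (pixels), "eye" and "attitude" of the camera in the world; the wrist camera has in their place "hand_eye" (4x4, takes a point from camera to tool coordinates, whose origin is the TCP and whose axes are the flange's). Camera axes: x right, y up, looking along -z (the intrinsics and any distortion apply to the point x, -y, -z); pixel columns grow to the right and rows downward; lengths in m; the calibration is good to about 2 mm. A picture is of the moment at which its call begins: read the wrist's pose just before it. get_calibration takes no time and is no camera call.
- job_done(): hands the job in; it is judged then, once.
The state is a dict: "time_s": time; "joint_positions": joint angles; "joint_velocities": joint speeds; "tau": joint torques, N m; "tcp_pos": TCP position; "orientation": TCP orientation; "force": force on the tool from outside, world axes, zero at the start; "moment": the same for the moment, N m; "gripper_width": finger opening in m; "finger_force": force on a finger pad.
Only numpy, scipy, OpenCV 4.12 (cv2) and the standard library are available. Lean on these libraries where they do the work, as an engineer would, in place of code of your own. Each camera call takes 0.05 s, during which the arm holds its last target. There are 200 camera calls.

## Working session

There is one attempt and no reset: what is moved stays moved. The work goes in short steps, Python scripts to look and compute and a tool call to move; the robot and the scene stay as the last step left them, time stands still between calls to the robot, and variables do not carry over. Pictures are saved under pics/ and viewed, at most 14 in all, crops included, and the job is handed in when it is done.

Besides the shell and the picture viewer there is one more tool, called after "Emit:" as a command line: name --argument value ..., lists and objects as JSON in quotes. step_arm: Moves the arm, as the interface text tells. Its arguments: {"type":"object","properties":{"targets":{"type":"array"},"fingers":{"type":"number"},"squeeze":{"type":"number"}},"required":["targets"]}

```bash
mkdir -p pics
cat > h.py <<'E'
import numpy as np, cv2
from workcell import sense, grab_frame, get_calibration, job_done
E
python3 - <<'E'
from h import *
s=sense(); print({k:np.round(v,4).tolist() for k,v in s.items()})
for n in ("top","side","wrist"):
    print(n,get_calibration(n))
    p,d=grab_frame(n); np.savez(f"{n}0.npz",p=p,d=d)
    cv2.imwrite(f"pics/{n}0.png",p[...,::-1])
E
```

```text
{'time_s': 0.0, 'joint_positions': [-1.5218, 0.2593, 1.5361, -0.0, 1.348, -0.2028], 'joint_velocities': [-0.0005, -0.0006, -0.0007, -0.0003, -0.0014, 0.0017], 'tau': [-0.0026, -43.7311, -28.4004, 0.0715, 0.0415, -0.0001], 'tcp_pos': [0.137, -0.5321, 0.2178], 'orientation': [[0.9685, 0.2491, -0.0001], [0.2491, -0.9685, 0.0018], [0.0004, -0.0018, -1.0]], 'force': [-1.1011, -0.2756, -1.2431], 'moment': [-0.007, -0.0397, -0.0144], 'finger_force': 0.0, 'gripper_width': 0.0927}
top {'fx': 594.5092232410689, 'fy': 594.5092232410689, 'cx': 327.8355915572486, 'cy': 236.5454035922524, 'eye': array([ 0.2856192 , -0.02232041,  1.24973776]), 'attitude': array([[-0.10488038,  0.96815256, -0.22733395],
       [-0.99448358, -0.10246714,  0.02242509],
       [-0.00158335,  0.22843184,  0.97355862]])}
side {'fx': 458.485769799122, 'fy': 458.485769799122, 'cx': 324.2010790720606, 'cy': 235.87580138550666, 'eye': array([0.35055938, 0.88087735, 0.66624445]), 'attitude': array([[-0.97600995,  0.09779214, -0.19452832],
       [-0.21653294, -0.52937619,  0.82028918],
       [-0.02276082,  0.84273219,  0.53785165]])}
wrist {'fx': 411.94846806841156, 'fy': 411.94846806841156, 'cx': 324.1258084735978, 'cy': 240.91428488720186, 'hand_eye': array([[ 1.36338220e-03,  9.64514187e-01,  2.64027506e-01,
         7.38679410e-02],
       [ 9.99998195e-01, -9.65529233e-04, -1.63662149e-03,
        -6.79635029e-05],
       [-1.32361837e-03,  2.64029261e-01, -9.64513762e-01,
        -1.65633678e-01],
       [ 0.00000000e+00,  0.00000000e+00,  0.00000000e+00,
         1.00000000e+00]])}
```

View pics/top0.png

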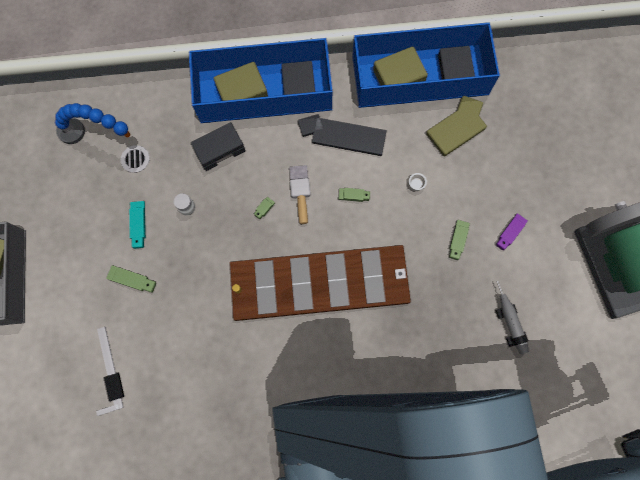

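View pics/side0.png

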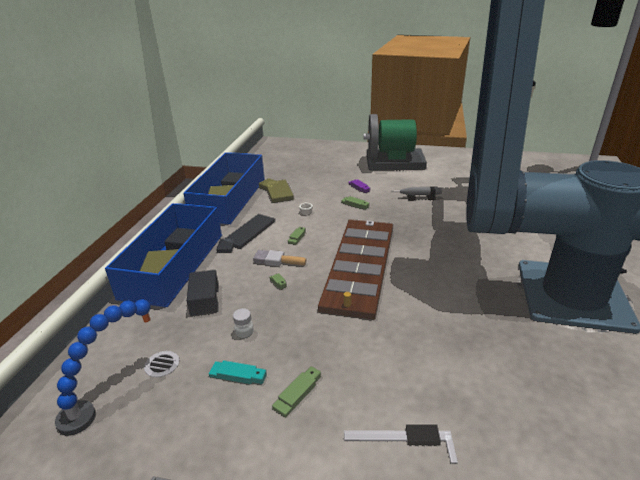

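The top view shows green blanks at about (131,279), (459,239), (354,195) and (264,208). The pads are at (265,287), (302,284), (338,280) and (373,276), with the post at (236,288) and the steel plate at (400,273). Turquoise (138,224) and purple (512,231) are the decoys. The side view shows the same things.

```bash
cat >> h.py <<'E'
def cam(n,s=None):
    c=get_calibration(n); K=(c["fx"],c["fy"],c["cx"],c["cy"])
    if n!="wrist": return K,np.array(c["eye"]),np.array(c["attitude"])
    H=np.array(c["hand_eye"]); R=np.array(s["orientation"])
    return K,np.array(s["tcp_pos"])+R@H[:3,3],R@H[:3,:3]
def rays(C,uv):
    K,e,A=C; uv=np.atleast_2d(uv).astype(float)
    d=np.c_[(uv[:,0]-K[2])/K[0],-(uv[:,1]-K[3])/K[1],-np.ones(len(uv))]
    return d@A.T
def plane(C,uv,z):
    d=rays(C,uv); e=C[1]; return e+d*((z-e[2])/d[:,2])[:,None]
def proj(C,P):
    K,e,A=C; q=(np.atleast_2d(P)-e)@A
    return np.c_[K[2]-K[0]*q[:,0]/q[:,2],K[3]+K[1]*q[:,1]/q[:,2]]
def tri(C1,u1,C2,u2):
    d1=rays(C1,u1)[0];d2=rays(C2,u2)[0]
    t=np.linalg.lstsq(np.c_[d1,-d2],C2[1]-C1[1],rcond=None)[0]
    a=C1[1]+t[0]*d1;b=C2[1]+t[1]*d2
    return (a+b)/2,np.linalg.norm(a-b)
def blobs(p,lo,hi,amin=40,amax=20000):
    m=cv2.inRange(cv2.cvtColor(p,cv2.COLOR_RGB2HSV),lo,hi)
    m=cv2.morphologyEx(m,cv2.MORPH_CLOSE,np.ones((5,5),np.uint8))
    cs,_=cv2.findContours(m,cv2.RETR_EXTERNAL,cv2.CHAIN_APPROX_NONE)
    return [c for c in cs if amin<cv2.contourArea(c)<amax]
GREEN=((35,60,50),(58,255,255)); GREY=((0,0,90),(180,40,200))
E
python3 - <<'E'
from h import *
for n in("top","side"):
    p=np.load(n+"0.npz")["p"]; hsv=cv2.cvtColor(p,cv2.COLOR_RGB2HSV)
    if n=="top":
        print([hsv[y,x].tolist() for x,y in((125,278),(459,239),(264,208),(265,275),(302,275),(450,130),(245,300),(236,288))])
    C=cam(n)
    for c in blobs(p,*GREEN):
        M=cv2.moments(c);u=(M["m10"]/M["m00"],M["m01"]/M["m00"])
        P=plane(C,c[:,0],.016)[:,:2].astype(np.float32)
        print(n,np.round(u,1),np.round(plane(C,u,.014)[0],3),[np.round(v,4) for v in cv2.minAreaRect(P)],cv2.contourArea(c))
C=cam("top")
for u in((265,287),(302,284),(338,280),(373,276)):print(plane(C,u,.023)[0].round(3))
print(tri(C,(236,288),cam("side"),(348,294)))
E
```

```text
[[46, 78, 143], [46, 72, 153], [47, 71, 148], [150, 2, 132], [30, 2, 136], [28, 87, 123], [9, 159, 88], [22, 155, 187]]
top [130.7 279. ] [0.527 0.371 0.014] [array([0.5258, 0.3685]), array([0.1031, 0.0302]), np.float64(65.746)] 616.5
top [458.5 239.2] [ 0.539 -0.327  0.014] [array([ 0.5372, -0.3267]), array([0.0281, 0.085 ]), np.float64(68.2582)] 436.5
top [263.6 207.5] [0.653 0.08  0.014] [array([0.6521, 0.0807]), array([0.0234, 0.0486]), np.float64(45.3907)] 196.0
top [353.6 194.5] [ 0.662 -0.116  0.014] [array([ 0.6609, -0.1167]), array([0.0665, 0.0273]), np.float64(78.5079)] 310.5
side [295.9 390.8] [0.527 0.382 0.014] [array([0.5244, 0.3796]), array([0.108 , 0.0358]), np.float64(65.7737)] 905.0
side [278.4 279.9] [0.65  0.09  0.014] [array([0.6474, 0.0944]), array([0.0259, 0.0536]), np.float64(46.1945)] 112.0
side [296.2 235.2] [ 0.661 -0.104  0.014] [array([ 0.6591, -0.1017]), array([0.0792, 0.0313]), np.float64(76.7121)] 142.5
side [355.1 202. ] [ 0.537 -0.314  0.014] [array([ 0.5346, -0.31  ]), array([0.045 , 0.0884]), np.float64(65.2546)] 163.5
[0.479 0.091 0.023]
[0.477 0.014 0.023]
[ 0.477 -0.062  0.023]
[ 0.478 -0.135  0.023]
(array([0.47792348, 0.14730329, 0.04659978]), np.float64(0.0024210898989442714))
```

View pics/wrist0.png

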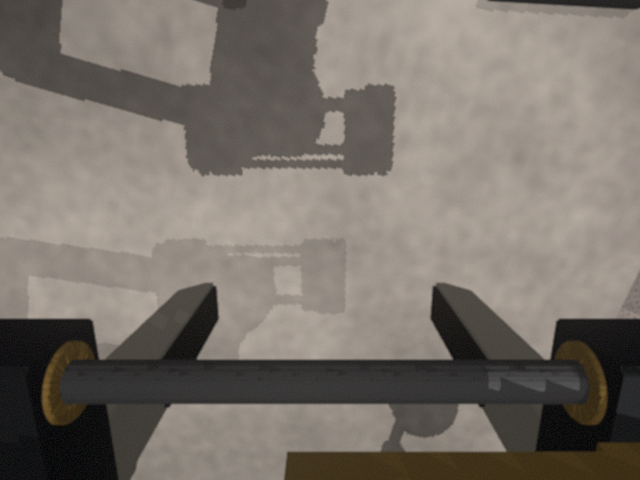

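Emit:
step_arm --targets '[[[0.393, 0.312, 0.06, 0, 0, -14.4], [0.393, 0.312, 0.06, 0, 0, -14.4], [0.393, 0.312, 0.06, 0, 0, -14.4], [0.393, 0.312, 0.06, 0, 0, -14.4], [0.393, 0.312, 0.06, 0, 0, -14.4], [0.393, 0.312, 0.06, 0, 0, -14.4], [0.393, 0.312, 0.06, 0, 0, -14.4], [0.393, 0.312, 0.06, 0, 0, -14.4], [0.393, 0.312, 0.06, 0, 0, -14.4], [0.393, 0.312, 0.06, 0, 0, -14.4], [0.393, 0.312, 0.06, 0, 0, -14.4], [0.393, 0.312, 0.06, 0, 0, -14.4]]]' --fingers 0.06

```text
time_s: 1.35
tcp_pos: [0.5307, -0.2194, 0.2782]
orientation: [[1.0, 0.004, -0.001], [0.004, -1.0, 0.0], [-0.001, -0.0, -1.0]]
force: [-0.1, -0.8, -0.2]
gripper_width: 0.0598
finger_force: 0.0
```

Emit:
step_arm --targets '[[[0, 0, 0, 0, 0, 0], [0, 0, 0, 0, 0, 0], [0, 0, 0, 0, 0, 0]]]'

```text
time_s: 1.65
tcp_pos: [0.529, -0.2219, 0.2786]
orientation: [[1.0, -0.002, -0.0], [-0.002, -1.0, 0.0], [-0.0, -0.0, -1.0]]
force: [0.1, -0.3, 0.0]
gripper_width: 0.0597
finger_force: 0.0
```

```bash
cat >> h.py <<'E'
import pickle
def snap(tag):
    s=sense(); p,d=grab_frame("wrist"); pickle.dump((s,p,d),open(tag+".pkl","wb"))
    cv2.imwrite(f"pics/{tag}.png",p[...,::-1]); return s,p,d
E
python3 -c "
from h import *
s,p,d=snap('w1');print(s['time_s'],s['tcp_pos'],s['joint_velocities'].round(3) if hasattr(s['joint_velocities'],'round') else s['joint_velocities'])"
```

```text
1.65 [ 0.52896272 -0.22188072  0.27857449] [ 0.004  0.001 -0.006  0.003  0.     0.003]
```

Emit:
step_arm --targets '[[[0, 0.35, 0, 0, 0, 0], [0, 0.35, 0, 0, 0, 0], [0, 0.35, 0, 0, 0, 0], [0, 0.35, 0, 0, 0, 0], [0, 0.35, 0, 0, 0, 0], [0, 0.35, 0, 0, 0, 0], [0, 0.35, 0, 0, 0, 0], [0, 0.35, 0, 0, 0, 0], [0, 0.35, 0, 0, 0, 0], [0, 0.35, 0, 0, 0, 0], [0, 0.35, 0, 0, 0, 0], [0, 0.35, 0, 0, 0, 0]]]'

```text
time_s: 2.9
tcp_pos: [0.5303, 0.1277, 0.2787]
orientation: [[1.0, -0.002, 0.0], [-0.002, -1.0, -0.0], [0.0, 0.0, -1.0]]
force: [0.3, -0.5, -0.1]
gripper_width: 0.06
finger_force: 0.0
```

```bash
python3 -c "
from h import *
s,p,d=snap('w2');print(s['time_s'],s['tcp_pos'],s['joint_velocities'])"
```

```text
2.9 [0.53033392 0.1276984  0.27866709] [ 0.00603309  0.00174581 -0.00189123  0.00263753 -0.00102232  0.00141428]
```

View pics/w1.png

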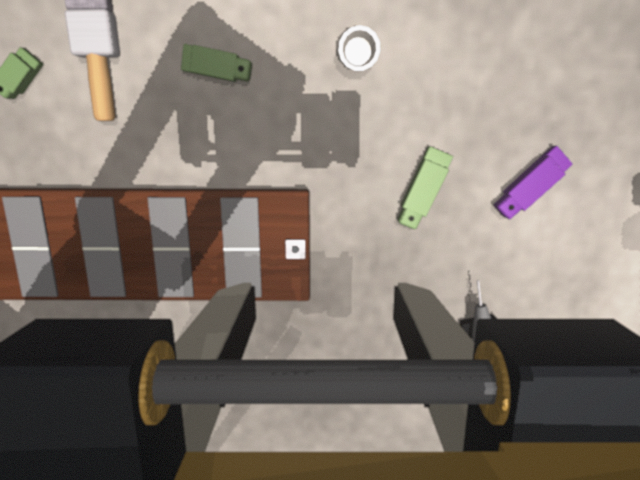

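View pics/w2.png

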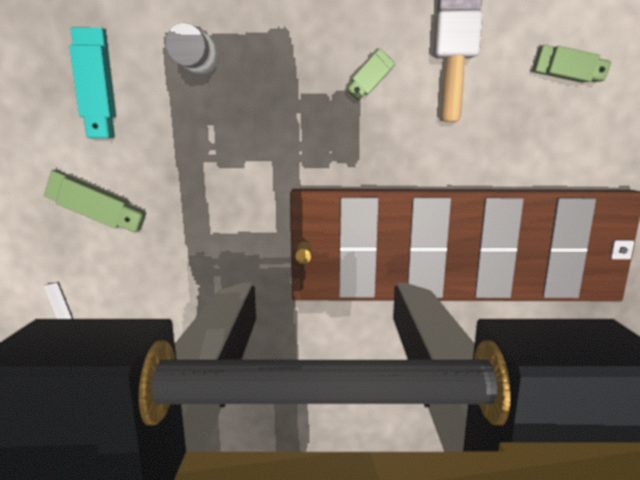

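w1 shows the second blank at (427,187), the third at (216,63) and pads at columns 25, 100, 170 and 240 near row 248. w2 shows the longest at (93,200), the shortest at (371,74), pads at columns 358, 430, 499 and 570, and the post at (304,255).

```bash
cat >> h.py <<'E'
def cen(c):
    M=cv2.moments(c); return np.array([M["m10"]/M["m00"],M["m01"]/M["m00"]])
def blank(C,c,base=0.,top=.016):
    """centre, yaw, length, width: each side cast to its lower or upper rim by which way it faces the camera"""
    pt=c[:,0]; T=plane(C,pt,base+top)[:,:2]; B=plane(C,pt,base)[:,:2]
    (_,_),(w,h),a=cv2.minAreaRect(((T+B)/2*1000).astype(np.float32))
    a=np.deg2rad(a)+(0 if w>h else np.pi/2); u=np.array([np.cos(a),np.sin(a)]); v=np.array([-u[1],u[0]])
    # refine the direction with the two long edges of the middle part
    def edges(P,ax,s): return (P@ax)*s
    mid=((T+B)/2).mean(0); x=(T-mid)@u; L=np.ptp(x)
    sl=[]
    for s in(1,-1):
        k=(np.abs(x)<.25*L)&(((T-mid)@v)*s>0); sl.append(np.polyfit(x[k],((T-mid)@v)[k],1)[0])
    a+=np.arctan(np.mean(sl)); u=np.array([np.cos(a),np.sin(a)]); v=np.array([-u[1],u[0]])
    e=C[1][:2]; x=(T-mid)@u; w=np.abs((T-mid)@v); L=np.ptp(x); m=(x.max()+x.min())/2
    wp=np.median(w[(x>m+.3*L)&(x<m+.45*L)]);wn=np.median(w[(x<m-.3*L)&(x>m-.45*L)])
    if wp<wn:u,v,a=-u,-v,a+np.pi     # u to the cutting edge
    half=T[np.abs(x-m)<.25*L]; 
    ex=[]
    for ax,s,P in((u,1,None),(u,-1,None),(v,1,None),(v,-1,None)):
        n=ax*s; far=(mid-e)@n>0
        h=top if far else 0.
        if ax is u and s==1 and far:h=.010
        Q=plane(C,pt,base+h)[:,:2]
        if ax is v: Q=Q[np.abs(x-m)<.25*L]; ex.append(s*np.percentile(Q@n,90))
        else: ex.append(s*np.percentile(Q@n,98.5))
    c2=u*(ex[0]+ex[1])/2+v*(ex[2]+ex[3])/2
    yaw=(np.rad2deg(a)+90)%180-90
    return c2,yaw,ex[0]-ex[1],ex[2]-ex[3],np.rad2deg(a)
def wood(p):
    m=cv2.inRange(cv2.cvtColor(p,cv2.COLOR_RGB2HSV),(0,90,20),(14,255,160))
    m=cv2.morphologyEx(m,cv2.MORPH_OPEN,np.ones((3,3),np.uint8))
    cs,_=cv2.findContours(m,cv2.RETR_EXTERNAL,cv2.CHAIN_APPROX_NONE)
    b=cv2.convexHull(max(cs,key=cv2.contourArea)); r=np.zeros_like(m); cv2.fillPoly(r,[b],255)
    return cv2.erode(r,np.ones((7,7),np.uint8))
def pads(p):
    r=wood(p); hsv=cv2.cvtColor(p,cv2.COLOR_RGB2HSV)
    g=cv2.inRange(hsv,(0,0,40),(180,60,255))&r
    g=cv2.morphologyEx(g,cv2.MORPH_OPEN,np.ones((5,5),np.uint8))
    cs,_=cv2.findContours(g,cv2.RETR_EXTERNAL,cv2.CHAIN_APPROX_NONE)
    return sorted([c for c in cs if cv2.contourArea(c)>1500],key=lambda c:cen(c)[0])
E
python3 - <<'E'
from h import *
top=np.load("top0.npz")["p"]; Ct=cam("top"); tb=blobs(top,*GREEN)
W={}
for t in("w1","w2"):
    s,p,d=pickle.load(open(t+".pkl","rb")); C=cam("wrist",s); bs=blobs(p,(35,60,30),(58,255,255),300)
    W[t]=(C,p,bs)
    for c in bs:
        x,y,w,h=cv2.boundingRect(c)
        if x<2 or x+w>638: continue
        r=blank(C,c); print(t,cen(c).round(1),"xy",r[0].round(4),"yaw %.1f L %.4f W %.4f full %.0f"%r[1:])
        # height by top view
        P=np.r_[r[0],.014]; q=min(tb,key=lambda k:np.linalg.norm(cen(k)-proj(Ct,P)[0])); X,e=tri(C,cen(c),Ct,cen(q)); print("   tri top",X.round(4),round(e,4))
        np.savetxt
    for c in pads(p):
        q=cv2.minAreaRect(c); P=plane(C,c[:,0],.023)[:,:2]
        (cx,cy),(a,b),an=cv2.minAreaRect((P*1000).astype(np.float32))
        print(t,"pad",cen(c).round(1),np.round((cx,cy,a,b,an),1))
def near(t,xy):
    C,p,bs=W[t]; u=proj(C,np.r_[xy,.014])[0]; return C,cen(min(bs,key=lambda k:np.linalg.norm(cen(k)-u)))
for xy in((.661,-.117),):
    X,e=tri(*near("w1",xy),*near("w2",xy)); print("tri w1w2",X.round(4),round(e,4))
a=pads(W["w1"][1]);b=pads(W["w2"][1])
for i in range(1,4):
    if len(a)==4==len(b):
        X,e=tri(W["w1"][0],cen(a[i]),W["w2"][0],cen(b[i]));print("pad tri",X.round(4),round(e,4))
E
```

```text
w1 [424.2 186.7] xy [ 0.5411 -0.3277] yaw -22.6 L 0.0843 W 0.0241 full 337
   tri top [ 5.419e-01 -3.305e-01  2.000e-04] 0.0003
w1 [214.6  63.2] xy [ 0.6639 -0.1159] yaw 79.1 L 0.0640 W 0.0228 full 79
   tri top [ 0.6632 -0.116   0.011 ] 0.0016
w1 pad [ 30.2 245.8] [480.4  90.   40.1 110.8  89.8]
w1 pad [100.5 246. ] [479.8  15.5  40.  109.7  89.8]
w1 pad [170.8 246. ] [479.7 -59.3  39.7 109.8  89.7]
w1 pad [240.6 247. ] [ 479.  -128.5   49.9  111.1   89.7]
w2 [ 92.4 202. ] xy [0.5268 0.3719] yaw 65.4 L 0.0958 W 0.0271 full 245
   tri top [0.5282 0.3731 0.0096] 0.0021
w2 [370.2  73.8] xy [0.655  0.0823] yaw -43.5 L 0.0476 W 0.0211 full 317
   tri top [0.6566 0.0812 0.0025] 0.0005
w2 [570.9  63.8] xy [ 0.6649 -0.1162] yaw 79.4 L 0.0631 W 0.0215 full 79
   tri top [ 0.665  -0.117   0.0049] 0.0013
w2 pad [357.8 245.8] [481.   91.4  39.2 109.8  89.9]
w2 pad [427.2 247.7] [480.8  21.5  49.6 109.9  89.6]
w2 pad [498.2 246.9] [479.7 -58.2  39.9 110.   89.9]
w2 pad [568.5 246.9] [ 479.6 -133.3   40.6  110.    89.9]
tri w1w2 [ 0.6647 -0.1151  0.0089] 0.0008
pad tri [0.481  0.0168 0.0206] 0.0007
pad tri [ 0.4817 -0.0588  0.0217] 0.0
pad tri [ 0.4814 -0.1334  0.0228] 0.0011
```

Emit:
step_arm --targets '[[[-0.003, 0.244, -0.16, 0, 0, 65.5], [-0.003, 0.244, -0.16, 0, 0, 65.5], [-0.003, 0.244, -0.16, 0, 0, 65.5], [-0.003, 0.244, -0.16, 0, 0, 65.5], [-0.003, 0.244, -0.16, 0, 0, 65.5], [-0.003, 0.244, -0.16, 0, 0, 65.5], [-0.003, 0.244, -0.16, 0, 0, 65.5], [-0.003, 0.244, -0.16, 0, 0, 65.5], [-0.003, 0.244, -0.16, 0, 0, 65.5], [-0.003, 0.244, -0.16, 0, 0, 65.5], [-0.003, 0.244, -0.16, 0, 0, 65.5], [-0.003, 0.244, -0.16, 0, 0, 65.5]]]'

```text
time_s: 4.15
tcp_pos: [0.5274, 0.3729, 0.119]
orientation: [[0.416, 0.909, 0.001], [0.909, -0.416, 0.0], [0.0, 0.0, -1.0]]
force: [-0.4, -1.2, -0.2]
gripper_width: 0.0599
finger_force: 0.0
```

```bash
cat > look.py <<'E'
import sys
from h import *
tag=sys.argv[1]; xy=eval(sys.argv[2]); base=float(sys.argv[3]) if len(sys.argv)>3 else 0.
s,p,d=snap(tag); C=cam("wrist",s); bs=blobs(p,(33,50,25),(60,255,255),300)
c=min(bs,key=lambda k:np.linalg.norm(cen(k)-proj(C,[*xy,base+.014])[0]))
r=blank(C,c,base); R=s["orientation"]
print("t",s["time_s"],"tcp",np.round(s["tcp_pos"],4),"phi %.2f"%np.rad2deg(np.arctan2(R[1,0],R[0,0])))
print("blank",r[0].round(4),"yaw %.2f L %.4f W %.4f full %.0f"%r[1:],"px",cen(c).round(1),cv2.boundingRect(c))
q=p.copy(); cv2.drawContours(q,[c],-1,(255,0,0),1); cv2.imwrite(f"pics/{tag}c.png",q[...,::-1])
print("shift",(r[0]-s["tcp_pos"][:2]).round(4))
pickle.dump((C,c),open(tag+"_c.pkl","wb"))
if len(sys.argv)>4:
    C0,c0=pickle.load(open(sys.argv[4]+"_c.pkl","rb"))
    X,e=tri(C,cen(c),C0,cen(c0)); print("two-view point",X.round(4),e.round(4))
E
python3 look.py a1 "(.527,.372)"
```

```text
t 4.15 tcp [0.5274 0.3729 0.119 ] phi 65.41
blank [0.5287 0.3737] yaw 65.45 L 0.1012 W 0.0312 full 65 px [323.3 230.7] (300, 161, 47, 148)
shift [0.0013 0.0008]
```

View pics/a1c.png

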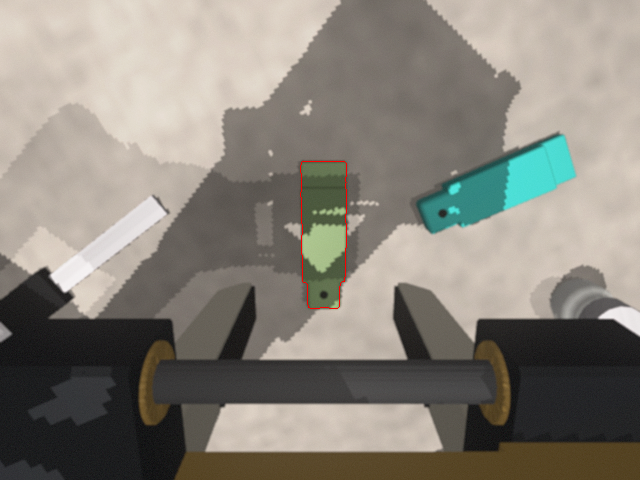

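The view shows the longest blank cleanly outlined, cols 300–347 and rows 161–309, between the open fingers. The narrow dotted end is at the bottom.

Run:
```python
from h import *
C,c=pickle.load(open("a1_c.pkl","rb")); s,p,d=pickle.load(open("w2.pkl","rb")); C2=cam("wrist",s)
bs=blobs(p,(33,50,25),(60,255,255),300); k=min(bs,key=lambda k:np.linalg.norm(cen(k)-[92,202]))
print(tri(C,cen(c),C2,cen(k)))
```

```text
(array([0.52826728, 0.37646587, 0.00478802]), np.float64(0.002377291477906036))
```

Emit:
step_arm --targets '[[[0.001, 0.001, -0.05, 0, 0, 0], [0.001, 0.001, -0.09, 0, 0, 0], [0.001, 0.001, -0.105, 0, 0, 0], [0.001, 0.001, -0.113, 0, 0, 0], [0.001, 0.001, -0.113, 0, 0, 0]]]'

```text
time_s: 4.7
tcp_pos: [0.5283, 0.3744, 0.0057]
orientation: [[0.415, 0.91, -0.0], [0.91, -0.415, -0.0], [-0.0, -0.0, -1.0]]
force: [-0.6, 1.3, 0.1]
gripper_width: 0.0596
finger_force: 0.0
```

Emit:
step_arm --targets '[[[0, 0, 0, 0, 0, 0], [0, 0, 0, 0, 0, 0], [0, 0, 0, 0, 0, 0], [0, 0, 0, 0, 0, 0], [0, 0, 0, 0, 0, 0], [0, 0, 0, 0, 0, 0]]]' --fingers 0.0 --squeeze 25

```text
time_s: 5.3
tcp_pos: [0.5284, 0.3746, 0.0066]
orientation: [[0.414, 0.91, 0.001], [0.91, -0.414, 0.001], [0.001, 0.001, -1.0]]
force: [-1.3, -0.1, 6.9]
gripper_width: 0.0312
finger_force: 25.0
```

Emit:
step_arm --targets '[[[0, 0, 0.04, 0, 0, 0], [0, 0, 0.09, 0, 0, 0], [0, 0, 0.09, 0, 0, 0]]]'

```text
time_s: 5.6
tcp_pos: [0.5323, 0.3765, 0.1028]
orientation: [[0.414, 0.91, 0.011], [0.91, -0.414, 0.005], [0.01, 0.008, -1.0]]
force: [0.3, 0.4, -0.6]
gripper_width: 0.0306
finger_force: 25.0
```

Emit:
step_arm --targets '[[[-0.048, -0.283, 0.01, 0, 0, -65.7], [-0.048, -0.283, 0.01, 0, 0, -65.7], [-0.048, -0.283, 0.01, 0, 0, -65.7], [-0.048, -0.283, 0.01, 0, 0, -65.7], [-0.048, -0.283, 0.01, 0, 0, -65.7], [-0.048, -0.283, 0.01, 0, 0, -65.7], [-0.048, -0.283, 0.01, 0, 0, -65.7], [-0.048, -0.283, 0.01, 0, 0, -65.7], [-0.048, -0.283, 0.01, 0, 0, -65.7], [-0.048, -0.283, 0.01, 0, 0, -65.7], [-0.048, -0.283, 0.01, 0, 0, -65.7], [-0.048, -0.283, 0.01, 0, 0, -65.7]]]'

```text
time_s: 6.8
tcp_pos: [0.4799, 0.0917, 0.1055]
orientation: [[1.0, -0.001, -0.0], [-0.001, -1.0, 0.0], [-0.0, -0.0, -1.0]]
force: [0.8, -0.8, -1.8]
gripper_width: 0.0306
finger_force: 25.0
```

```bash
python3 look.py a2 "(.48,.091)" 0.098
```

```text
t 6.8 tcp [0.4799 0.0917 0.1055] phi -0.07
blank [0.4922 0.0925] yaw 0.17 L 0.0763 W 0.0329 full 180 px [323.9 272.1] (285, 186, 79, 175)
shift [0.0123 0.0008]
```

View pics/a2c.png

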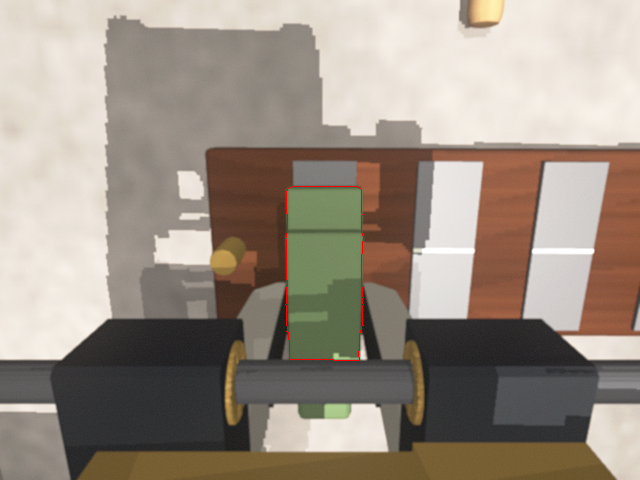

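The held longest blank spans rows 187–417 in line with the tool. The post is at (228,255), and the pad's far end is visible at cols 293–357 near row 162.

Run:
```python
from h import *
s,p,d=pickle.load(open("a2.pkl","rb")); C=cam("wrist",s); t=np.array(s["tcp_pos"])
b=t[2]-.0062
print("near end off",(plane(C,(324,187),b)[0]-t)[:2]-[.052,0],"far end off",(plane(C,(324,417.5),b+.016)[0]-t)[:2]+[.052,0])
for c in pads(p):
    P=plane(C,c[:,0],.023)[:,:2]; print(cen(c).round(1),np.round(cv2.minAreaRect((P*1000).astype(np.float32))[0],1),np.round(cv2.minAreaRect((P*1000).astype(np.float32))[1],1))
print("pad a far end corners",plane(C,[(293,161.5),(357,161.5)],.023).round(4), "line b", plane(C,[(414,251),(474,251)],.023).round(4))
# line b two-view height
s2,p2,_=pickle.load(open("w2.pkl","rb")); C2=cam("wrist",s2)
def line(p,x0,x1,y0,y1):
    g=p[y0:y1,x0:x1].min(2).astype(float); m=g>215; y,x=np.nonzero(m); print(len(x)); return np.array([x.mean()+x0,y.mean()+y0])
u1=line(p,535,592,245,258); u2=line(p2,480,520,244,255); print(u1,u2,tri(C,u1,C2,u2))
```

```text
near end off [-1.81564626e-03  9.00111107e-06] far end off [1.89163961e-03 1.26493458e-05]
[324.1 173.4] [527.9  91.4] [15.4 37.8]
[496.7 248.2] [480.2  -6. ] [144.1 110.9]
pad a far end corners [[0.5347 0.11   0.023 ]
 [0.5347 0.072  0.023 ]] line b [[ 0.4793  0.035   0.023 ]
 [ 0.4793 -0.0027  0.023 ]]
415
101
[562.46024096 250.82891566] [498.66336634 249.00990099] (array([ 0.47858726, -0.06044504,  0.01957355]), np.float64(0.00040707879939451256))
```

Emit:
step_arm --targets '[[[0, -0.001, -0.04, 0, 0, 0], [0, -0.001, -0.065, 0, 0, 0], [0, -0.001, -0.07, 0, 0, 0], [0, -0.001, -0.073, 0, 0, 0], [0, -0.001, -0.075, 0, 0, 0], [0, -0.001, -0.075, 0, 0, 0], [0, -0.001, -0.075, 0, 0, 0]]]'

```text
time_s: 7.55
tcp_pos: [0.4809, 0.0903, 0.0316]
orientation: [[1.0, -0.003, 0.002], [-0.003, -1.0, -0.0], [0.002, 0.0, -1.0]]
force: [0.4, 0.4, -1.5]
gripper_width: 0.0303
finger_force: 25.0
```

Emit:
step_arm --targets '[[[0, 0, -0.001, 0, 0, 0], [0, 0, -0.001, 0, 0, 0], [0, 0, -0.002, 0, 0, 0], [0, 0, -0.002, 0, 0, 0]]]'

```text
time_s: 7.95
tcp_pos: [0.4803, 0.0903, 0.0295]
orientation: [[1.0, -0.003, 0.001], [-0.003, -1.0, -0.0], [0.001, 0.0, -1.0]]
force: [-2.6, 0.6, 6.2]
gripper_width: 0.0306
finger_force: 25.0
```

Emit:
step_arm --targets '[[[0, 0, 0, 0, 0, 0], [0, 0, 0, 0, 0, 0], [0, 0, 0, 0, 0, 0], [0, 0, 0.04, 0, 0, 0], [0, 0, 0.09, 0, 0, 0], [0, 0, 0.09, 0, 0, 0], [0, 0, 0.09, 0, 0, 0]]]' --fingers 0.05

```text
time_s: 8.65
tcp_pos: [0.481, 0.0904, 0.1198]
orientation: [[1.0, -0.003, 0.003], [-0.003, -1.0, -0.0], [0.003, 0.0, -1.0]]
force: [-0.2, 0.4, -0.4]
gripper_width: 0.0501
finger_force: 0.0
```

```bash
python3 look.py a3 "(.48,.091)" 0.023
python3 - <<'E'
from h import *
s,p,d=pickle.load(open("a3.pkl","rb")); C=cam("wrist",s)
hsv=cv2.cvtColor(p,cv2.COLOR_RGB2HSV)
r=wood(p); P=[]
for y in (160,320): P.append(r[y].nonzero()[0][[0,-1]])
print(P)
E
```

```text
t 8.65 tcp [0.481  0.0904 0.1198] phi -0.17
blank [0.4798 0.0908] yaw -0.27 L 0.1013 W 0.0309 full 360 px [323.9 243.9] (299, 169, 51, 159)
shift [-0.0012  0.0005]
[array([214, 639]), array([265, 639])]
```

View pics/a3c.png

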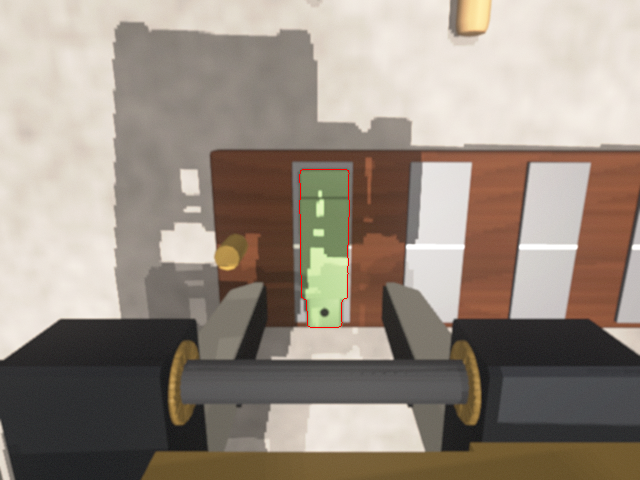

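Longest is centred on its pad beside the post, released and parallel. Its outline spans rows 169–327, with the pad's far end at row 162.

Emit:
step_arm --targets '[[[0.06, -0.418, 0, 0, 0, -22.4], [0.06, -0.418, 0, 0, 0, -22.4], [0.06, -0.418, 0, 0, 0, -22.4], [0.06, -0.418, 0, 0, 0, -22.4], [0.06, -0.418, 0, 0, 0, -22.4], [0.06, -0.418, 0, 0, 0, -22.4], [0.06, -0.418, 0, 0, 0, -22.4], [0.06, -0.418, 0, 0, 0, -22.4], [0.06, -0.418, 0, 0, 0, -22.4], [0.06, -0.418, 0, 0, 0, -22.4], [0.06, -0.418, 0, 0, 0, -22.4], [0.06, -0.418, 0, 0, 0, -22.4]]]'

```text
time_s: 9.9
tcp_pos: [0.5393, -0.3257, 0.1173]
orientation: [[0.924, -0.383, -0.002], [-0.383, -0.924, 0.002], [-0.003, -0.001, -1.0]]
force: [-0.2, 0.6, -0.2]
gripper_width: 0.0498
finger_force: 0.0
```

```bash
python3 look.py b1 "(.541,-.328)"
python3 - <<'E'
from h import *
C,c=pickle.load(open("b1_c.pkl","rb")); s,p,d=pickle.load(open("w1.pkl","rb")); C2=cam("wrist",s)
bs=blobs(p,(33,50,25),(60,255,255),300); k=min(bs,key=lambda k:np.linalg.norm(cen(k)-[424,187]))
print(tri(C,cen(c),C2,cen(k)))
E
```

```text
t 9.9 tcp [ 0.5393 -0.3257  0.1173] phi -22.52
blank [ 0.5415 -0.3269] yaw -22.68 L 0.0835 W 0.0280 full 337 px [325.6 231.7] (305, 173, 43, 124)
shift [ 0.0021 -0.0012]
(array([ 0.54318207, -0.32827242,  0.0071962 ]), np.float64(0.00048335284468332913))
```

Emit:
step_arm --targets '[[[0.002, -0.001, -0.05, 0, 0, 0], [0.002, -0.001, -0.09, 0, 0, 0], [0.002, -0.001, -0.104, 0, 0, 0], [0.002, -0.001, -0.111, 0, 0, 0], [0.002, -0.001, -0.111, 0, 0, 0]]]'

```text
time_s: 10.45
tcp_pos: [0.5424, -0.3282, 0.008]
orientation: [[0.924, -0.383, 0.0], [-0.383, -0.924, -0.0], [0.0, -0.0, -1.0]]
force: [0.1, -0.7, 0.6]
gripper_width: 0.0502
finger_force: 0.0
```

Emit:
step_arm --targets '[[[-0.001, 0.001, -0.002, 0, 0, 0], [-0.001, 0.001, -0.002, 0, 0, 0], [-0.001, 0.001, -0.002, 0, 0, 0], [-0.001, 0.001, -0.002, 0, 0, 0], [-0.001, 0.001, -0.002, 0, 0, 0], [-0.001, 0.001, -0.002, 0, 0, 0]]]' --fingers 0.0

```text
time_s: 11.05
tcp_pos: [0.5417, -0.3282, 0.0069]
orientation: [[0.923, -0.384, 0.002], [-0.384, -0.923, -0.001], [0.002, 0.001, -1.0]]
force: [-1.3, 1.1, 6.9]
gripper_width: 0.0277
finger_force: 25.0
```

Emit:
step_arm --targets '[[[0, 0, 0.04, 0, 0, 0], [0, 0, 0.09, 0, 0, 0], [0, 0, 0.1, 0, 0, 0]]]'

```text
time_s: 11.35
tcp_pos: [0.5438, -0.33, 0.1117]
orientation: [[0.923, -0.384, 0.007], [-0.384, -0.923, -0.007], [0.009, 0.003, -1.0]]
force: [-0.3, -0.4, -0.6]
gripper_width: 0.0277
finger_force: 25.0
```

Emit:
step_arm --targets '[[[-0.061, 0.344, 0, 0, 0, 22.4], [-0.061, 0.344, 0, 0, 0, 22.4], [-0.061, 0.344, 0, 0, 0, 22.4], [-0.061, 0.344, 0, 0, 0, 22.4], [-0.061, 0.344, 0, 0, 0, 22.4], [-0.061, 0.344, 0, 0, 0, 22.4], [-0.061, 0.344, 0, 0, 0, 22.4], [-0.061, 0.344, 0, 0, 0, 22.4], [-0.061, 0.344, 0, 0, 0, 22.4], [-0.061, 0.344, 0, 0, 0, 22.4], [-0.061, 0.344, 0, 0, 0, 22.4], [-0.061, 0.344, 0, 0, 0, 22.4]]]'

```text
time_s: 12.55
tcp_pos: [0.4804, 0.015, 0.1055]
orientation: [[1.0, -0.005, -0.0], [-0.005, -1.0, -0.0], [-0.0, 0.0, -1.0]]
force: [-0.7, -1.0, -1.2]
gripper_width: 0.0278
finger_force: 25.0
```

```bash
cat > held.py <<'E'
import sys
from h import *
tag,L,gz=sys.argv[1],float(sys.argv[2]),float(sys.argv[3])   # gz: TCP height above the blank's underside
s,p,d=snap(tag); C=cam("wrist",s); t=np.array(s["tcp_pos"])
bs=blobs(p,(33,50,25),(60,255,255),300); c=max([k for k in bs if abs(cen(k)[0]-324)<40],key=cv2.contourArea)[:,0]
top=c[c[:,1]<c[:,1].min()+3].mean(0); base=t[2]-gz
R=np.array(s["orientation"])
n=(R.T@(plane(C,(top[0],c[:,1].min()),base)[0]-t))[0]-L/2
print("t",s["time_s"],"tcp",t.round(4),"row",c[:,1].min(),"in-hand x offset from near end",n.round(4),"x span",c[:,0].min(),c[:,0].max(),"phi %.2f"%np.rad2deg(np.arctan2(R[1,0],R[0,0])))
E
python3 held.py b2 .086 .0064
```

```text
t 12.55 tcp [0.4804 0.015  0.1055] row 208 in-hand x offset from near end -0.0017 x span 286 363 phi -0.31
```

Emit:
step_arm --targets '[[[0.001, 0.001, -0.04, 0, 0, 0], [0.001, 0.001, -0.065, 0, 0, 0], [0.001, 0.001, -0.07, 0, 0, 0], [0.001, 0.001, -0.073, 0, 0, 0], [0.001, 0.001, -0.075, 0, 0, 0], [0.001, 0.001, -0.075, 0, 0, 0], [0.001, 0.001, -0.075, 0, 0, 0]]]'

```text
time_s: 13.3
tcp_pos: [0.4819, 0.0172, 0.0316]
orientation: [[1.0, -0.003, 0.002], [-0.003, -1.0, -0.0], [0.002, 0.0, -1.0]]
force: [0.4, 0.2, -0.9]
gripper_width: 0.0277
finger_force: 25.0
```

Emit:
step_arm --targets '[[[0, 0, -0.001, 0, 0, 0], [0, 0, -0.001, 0, 0, 0]]]'

```text
time_s: 13.5
tcp_pos: [0.4813, 0.0174, 0.03]
orientation: [[1.0, -0.003, 0.001], [-0.003, -1.0, -0.0], [0.001, 0.0, -1.0]]
force: [-0.2, 0.1, -1.0]
gripper_width: 0.0276
finger_force: 25.0
```

y is 1.4 mm over; correct it, then touch down.

Emit:
step_arm --targets '[[[0, -0.0012, 0, 0, 0, 0], [0, -0.0012, -0.001, 0, 0, 0], [0, -0.0012, -0.001, 0, 0, 0]]]'

```text
time_s: 13.8
tcp_pos: [0.4812, 0.0161, 0.0299]
orientation: [[1.0, -0.003, 0.001], [-0.003, -1.0, -0.0], [0.001, 0.0, -1.0]]
force: [-4.2, 1.2, 11.0]
gripper_width: 0.028
finger_force: 25.0
```

Emit:
step_arm --targets '[[[0, 0, 0, 0, 0, 0], [0, 0, 0, 0, 0, 0], [0, 0, 0, 0, 0, 0], [0, 0, 0.04, 0, 0, 0], [0, 0, 0.09, 0, 0, 0], [0, 0, 0.09, 0, 0, 0], [0, 0, 0.09, 0, 0, 0]]]' --fingers 0.05

```text
time_s: 14.5
tcp_pos: [0.4819, 0.0159, 0.1197]
orientation: [[1.0, -0.003, 0.003], [-0.003, -1.0, -0.001], [0.003, 0.001, -1.0]]
force: [-0.7, 0.4, -0.8]
gripper_width: 0.0499
finger_force: 0.0
```

```bash
python3 look.py b3 "(.48,.016)" 0.023
```

```text
t 14.5 tcp [0.4819 0.0159 0.1197] phi -0.17
blank [0.4803 0.0165] yaw -0.09 L 0.0832 W 0.0281 full 360 px [323.5 246.3] (301, 184, 46, 132)
shift [-0.0017  0.0006]
```

Emit:
step_arm --targets '[[[0.183, -0.132, 0, 0, 0, 79.4], [0.183, -0.132, 0, 0, 0, 79.4], [0.183, -0.132, 0, 0, 0, 79.4], [0.183, -0.132, 0, 0, 0, 79.4], [0.183, -0.132, 0, 0, 0, 79.4], [0.183, -0.132, 0, 0, 0, 79.4], [0.183, -0.132, 0, 0, 0, 79.4], [0.183, -0.132, 0, 0, 0, 79.4], [0.183, -0.132, 0, 0, 0, 79.4], [0.183, -0.132, 0, 0, 0, 79.4], [0.183, -0.132, 0, 0, 0, 79.4], [0.183, -0.132, 0, 0, 0, 79.4]]]'

```text
time_s: 15.75
tcp_pos: [0.6632, -0.1156, 0.1167]
orientation: [[0.188, 0.982, -0.003], [0.982, -0.188, 0.001], [0.0, -0.003, -1.0]]
force: [-0.4, 0.3, -0.7]
gripper_width: 0.0501
finger_force: 0.0
```

```bash
python3 look.py c1 "(.664,-.116)"
```

```text
t 15.75 tcp [ 0.6632 -0.1156  0.1167] phi 79.15
blank [ 0.664  -0.1153] yaw 78.53 L 0.0651 W 0.0248 full 79 px [325.  235.5] (307, 189, 37, 98)
shift [0.0009 0.0003]
```

View pics/c1c.png

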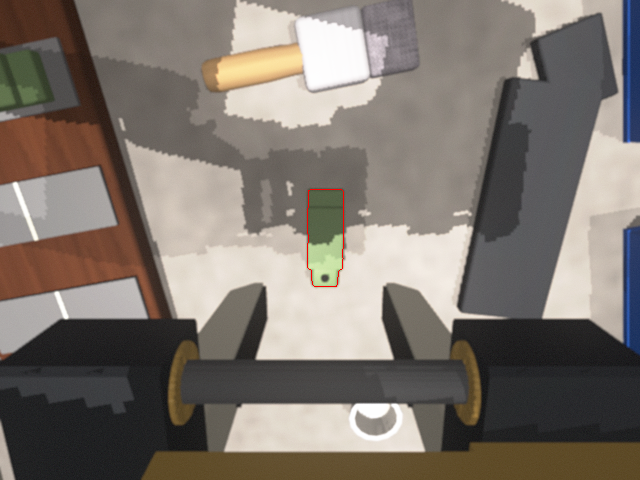

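The third blank (307–344, 189–287) is centred between the fingers, with nothing near them.

Emit:
step_arm --targets '[[[0.001, 0, -0.05, 0, 0, -0.6], [0.001, 0, -0.09, 0, 0, -0.6], [0.001, 0, -0.104, 0, 0, -0.6], [0.001, 0, -0.112, 0, 0, -0.6], [0.001, 0, -0.112, 0, 0, -0.6]]]'

```text
time_s: 16.3
tcp_pos: [0.6652, -0.1159, 0.0065]
orientation: [[0.197, 0.98, -0.0], [0.98, -0.197, 0.0], [0.0, -0.0, -1.0]]
force: [-0.5, 0.4, 0.9]
gripper_width: 0.0498
finger_force: 0.0
```

Emit:
step_arm --targets '[[[-0.001, 0, 0, 0, 0, 0], [-0.001, 0, 0, 0, 0, 0], [-0.001, 0, 0, 0, 0, 0], [-0.001, 0, 0, 0, 0, 0], [-0.001, 0, 0, 0, 0, 0], [-0.001, 0, 0, 0, 0, 0]]]' --fingers 0.0

```text
time_s: 16.9
tcp_pos: [0.6647, -0.1161, 0.0079]
orientation: [[0.197, 0.98, 0.002], [0.98, -0.197, -0.001], [-0.0, 0.002, -1.0]]
force: [-0.5, 0.9, 6.0]
gripper_width: 0.0245
finger_force: 25.0
```

Emit:
step_arm --targets '[[[0, 0, 0.04, 0, 0, 0], [0, 0, 0.09, 0, 0, 0], [0, 0, 0.1, 0, 0, 0]]]'

```text
time_s: 17.2
tcp_pos: [0.6675, -0.1169, 0.1131]
orientation: [[0.197, 0.98, 0.01], [0.98, -0.197, -0.003], [-0.001, 0.01, -1.0]]
force: [0.5, -0.4, -0.1]
gripper_width: 0.0246
finger_force: 25.0
```

Emit:
step_arm --targets '[[[-0.183, 0.057, 0, 0, 0, -78.8], [-0.183, 0.057, 0, 0, 0, -78.8], [-0.183, 0.057, 0, 0, 0, -78.8], [-0.183, 0.057, 0, 0, 0, -78.8], [-0.183, 0.057, 0, 0, 0, -78.8], [-0.183, 0.057, 0, 0, 0, -78.8], [-0.183, 0.057, 0, 0, 0, -78.8], [-0.183, 0.057, 0, 0, 0, -78.8], [-0.183, 0.057, 0, 0, 0, -78.8], [-0.183, 0.057, 0, 0, 0, -78.8], [-0.183, 0.057, 0, 0, 0, -78.8], [-0.183, 0.057, 0, 0, 0, -78.8]]]'

```text
time_s: 18.4
tcp_pos: [0.4809, -0.0588, 0.1065]
orientation: [[1.0, -0.0, -0.0], [-0.0, -1.0, 0.0], [-0.0, -0.0, -1.0]]
force: [-0.2, 0.4, -0.4]
gripper_width: 0.0246
finger_force: 25.0
```

```bash
python3 held.py c2 .068 .0075
```

```text
t 18.4 tcp [ 0.4809 -0.0588  0.1065] row 224 in-hand x offset from near end 0.0001 x span 290 359 phi -0.01
```

Emit:
step_arm --targets '[[[-0.0015, -0.001, -0.04, 0, 0, 0], [-0.0015, -0.001, -0.065, 0, 0, 0], [-0.0015, -0.001, -0.07, 0, 0, 0], [-0.0015, -0.001, -0.073, 0, 0, 0], [-0.0015, -0.001, -0.075, 0, 0, 0], [-0.0015, -0.001, -0.075, 0, 0, 0], [-0.0015, -0.001, -0.075, 0, 0, 0]]]'

```text
time_s: 19.15
tcp_pos: [0.4803, -0.0601, 0.0326]
orientation: [[1.0, -0.003, 0.002], [-0.003, -1.0, -0.001], [0.002, 0.001, -1.0]]
force: [-0.5, 0.6, -0.0]
gripper_width: 0.0245
finger_force: 25.0
```

Emit:
step_arm --targets '[[[0, 0, -0.001, 0, 0, 0], [0, 0, -0.001, 0, 0, 0]]]'

```text
time_s: 19.35
tcp_pos: [0.4797, -0.0599, 0.031]
orientation: [[1.0, -0.003, 0.001], [-0.003, -1.0, -0.0], [0.001, 0.0, -1.0]]
force: [0.5, 0.4, -0.7]
gripper_width: 0.0249
finger_force: 25.0
```

Emit:
step_arm --targets '[[[-0.0005, 0.001, 0, 0, 0, 0], [-0.0005, 0.001, -0.001, 0, 0, 0], [-0.0005, 0.001, -0.001, 0, 0, 0]]]'

```text
time_s: 19.65
tcp_pos: [0.4793, -0.0589, 0.0308]
orientation: [[1.0, -0.003, 0.001], [-0.003, -1.0, -0.0], [0.001, 0.0, -1.0]]
force: [-1.7, 0.4, 10.4]
gripper_width: 0.0248
finger_force: 25.0
```

Emit:
step_arm --targets '[[[0, 0, 0, 0, 0, 0], [0, 0, 0, 0, 0, 0], [0, 0, 0, 0, 0, 0], [0, 0, 0.04, 0, 0, 0], [0, 0, 0.09, 0, 0, 0], [0, 0, 0.09, 0, 0, 0], [0, 0, 0.09, 0, 0, 0]]]' --fingers 0.05

```text
time_s: 20.35
tcp_pos: [0.4799, -0.0591, 0.1206]
orientation: [[1.0, -0.003, 0.003], [-0.003, -1.0, -0.001], [0.003, 0.001, -1.0]]
force: [0.1, 0.2, -1.6]
gripper_width: 0.0501
finger_force: 0.0
```

```bash
python3 look.py c3 "(.48,-.059)" 0.023
```

```text
t 20.35 tcp [ 0.4799 -0.0591  0.1206] phi -0.17
blank [ 0.4804 -0.0585] yaw -0.51 L 0.0646 W 0.0249 full 359 px [323.3 244.1] (304, 195, 40, 104)
shift [0.0005 0.0006]
```

Emit:
step_arm --targets '[[[0.176, 0.141, 0, 0, 0, -43.3], [0.176, 0.141, 0, 0, 0, -43.3], [0.176, 0.141, 0, 0, 0, -43.3], [0.176, 0.141, 0, 0, 0, -43.3], [0.176, 0.141, 0, 0, 0, -43.3], [0.176, 0.141, 0, 0, 0, -43.3], [0.176, 0.141, 0, 0, 0, -43.3], [0.176, 0.141, 0, 0, 0, -43.3], [0.176, 0.141, 0, 0, 0, -43.3]]]'

```text
time_s: 21.3
tcp_pos: [0.6539, 0.0812, 0.1192]
orientation: [[0.726, -0.688, -0.001], [-0.688, -0.726, -0.0], [-0.001, 0.001, -1.0]]
force: [-0.4, 0.0, -0.0]
gripper_width: 0.05
finger_force: 0.0
```

```bash
python3 look.py d1 "(.656,.082)"
```

```text
t 21.3 tcp [0.6539 0.0812 0.1192] phi -43.47
blank [0.6552 0.0822] yaw -44.01 L 0.0476 W 0.0216 full 316 px [322.4 236.3] (306, 202, 33, 73)
shift [0.0012 0.0011]
```

View pics/d1c.png

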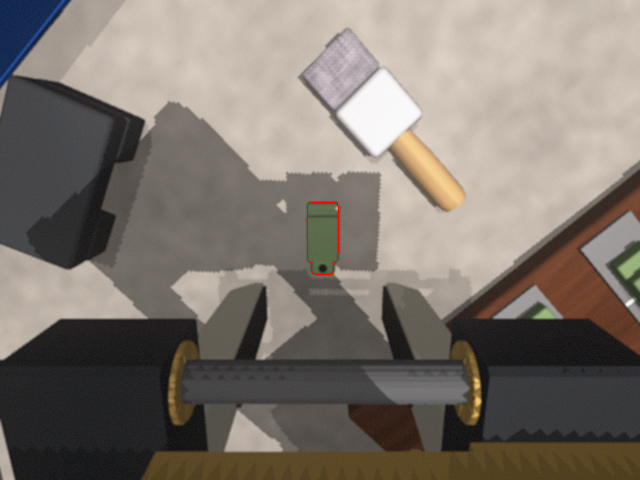

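The shortest blank (306–339, 202–275) is centred between the fingers. The black block and the brush are clear of them.

Emit:
step_arm --targets '[[[0.001, 0.001, -0.05, 0, 0, -0.5], [0.001, 0.001, -0.09, 0, 0, -0.5], [0.001, 0.001, -0.104, 0, 0, -0.5], [0.001, 0.001, -0.113, 0, 0, -0.5], [0.001, 0.001, -0.113, 0, 0, -0.5]]]'

```text
time_s: 21.85
tcp_pos: [0.6562, 0.0828, 0.0068]
orientation: [[0.72, -0.694, -0.0], [-0.694, -0.72, -0.0], [-0.0, 0.0, -1.0]]
force: [0.2, 0.8, -0.1]
gripper_width: 0.0501
finger_force: 0.0
```

Emit:
step_arm --targets '[[[-0.001, -0.0005, 0, 0, 0, 0], [-0.001, -0.0005, 0, 0, 0, 0], [-0.001, -0.0005, 0, 0, 0, 0], [-0.001, -0.0005, 0, 0, 0, 0], [-0.001, -0.0005, 0, 0, 0, 0], [-0.001, -0.0005, 0, 0, 0, 0]]]' --fingers 0.0

```text
time_s: 22.45
tcp_pos: [0.6556, 0.0826, 0.0076]
orientation: [[0.72, -0.694, 0.001], [-0.694, -0.72, -0.0], [0.001, -0.001, -1.0]]
force: [-0.9, 0.4, 5.0]
gripper_width: 0.0214
finger_force: 25.0
```

Emit:
step_arm --targets '[[[0, 0, 0.04, 0, 0, 0], [0, 0, 0.09, 0, 0, 0], [0, 0, 0.1, 0, 0, 0]]]'

```text
time_s: 22.75
tcp_pos: [0.6586, 0.0826, 0.1128]
orientation: [[0.72, -0.694, 0.01], [-0.694, -0.72, -0.0], [0.007, -0.007, -1.0]]
force: [0.8, 0.8, -0.1]
gripper_width: 0.0217
finger_force: 25.0
```

Emit:
step_arm --targets '[[[-0.175, -0.216, 0, 0, 0, 43.8], [-0.175, -0.216, 0, 0, 0, 43.8], [-0.175, -0.216, 0, 0, 0, 43.8], [-0.175, -0.216, 0, 0, 0, 43.8], [-0.175, -0.216, 0, 0, 0, 43.8], [-0.175, -0.216, 0, 0, 0, 43.8], [-0.175, -0.216, 0, 0, 0, 43.8], [-0.175, -0.216, 0, 0, 0, 43.8], [-0.175, -0.216, 0, 0, 0, 43.8], [-0.175, -0.216, 0, 0, 0, 43.8]]]'

```text
time_s: 23.75
tcp_pos: [0.4807, -0.1324, 0.1065]
orientation: [[1.0, -0.002, 0.0], [-0.002, -1.0, 0.0], [0.0, -0.0, -1.0]]
force: [0.3, -0.6, -1.4]
gripper_width: 0.0216
finger_force: 25.0
```

```bash
python3 held.py d2 .050 .0072
```

```text
t 23.75 tcp [ 0.4807 -0.1324  0.1065] row 246 in-hand x offset from near end -0.0007 x span 293 351 phi -0.10
```

Emit:
step_arm --targets '[[[-0.0012, -0.001, -0.04, 0, 0, 0], [-0.0012, -0.001, -0.065, 0, 0, 0], [-0.0012, -0.001, -0.07, 0, 0, 0], [-0.0012, -0.001, -0.073, 0, 0, 0], [-0.0012, -0.001, -0.075, 0, 0, 0], [-0.0012, -0.001, -0.076, 0, 0, 0], [-0.0012, -0.001, -0.076, 0, 0, 0]]]'

```text
time_s: 24.5
tcp_pos: [0.4796, -0.1347, 0.0315]
orientation: [[1.0, -0.003, 0.002], [-0.003, -1.0, -0.001], [0.002, 0.001, -1.0]]
force: [0.4, 0.2, -1.1]
gripper_width: 0.022
finger_force: 25.0
```

Emit:
step_arm --targets '[[[0, 0, -0.0005, 0, 0, 0], [0, 0, -0.0005, 0, 0, 0]]]'

```text
time_s: 24.7
tcp_pos: [0.4791, -0.1346, 0.0306]
orientation: [[1.0, -0.003, 0.001], [-0.003, -1.0, -0.0], [0.001, 0.0, -1.0]]
force: [0.9, 0.5, 1.6]
gripper_width: 0.0215
finger_force: 25.0
```

Emit:
step_arm --targets '[[[0, 0.0005, -0.0005, 0, 0, 0], [0, 0.0005, -0.0005, 0, 0, 0]]]'

```text
time_s: 24.9
tcp_pos: [0.4792, -0.1345, 0.0306]
orientation: [[1.0, -0.003, 0.001], [-0.003, -1.0, -0.001], [0.001, 0.001, -1.0]]
force: [-1.8, -0.8, 6.2]
gripper_width: 0.0217
finger_force: 25.0
```

Emit:
step_arm --targets '[[[0, 0, 0, 0, 0, 0], [0, 0, 0, 0, 0, 0], [0, 0, 0, 0, 0, 0], [0, 0, 0.04, 0, 0, 0], [0, 0, 0.09, 0, 0, 0], [0, 0, 0.09, 0, 0, 0], [0, 0, 0.09, 0, 0, 0]]]' --fingers 0.05

```text
time_s: 25.6
tcp_pos: [0.4796, -0.1342, 0.1207]
orientation: [[1.0, -0.003, 0.003], [-0.003, -1.0, -0.001], [0.003, 0.001, -1.0]]
force: [-0.7, 0.2, -1.0]
gripper_width: 0.0496
finger_force: 0.0
```

```bash
python3 look.py d3 "(.48,-.134)" 0.023
```

```text
t 25.6 tcp [ 0.4796 -0.1342  0.1207] phi -0.17
blank [ 0.479  -0.1347] yaw 0.60 L 0.0473 W 0.0220 full 361 px [324.  246.5] (307, 210, 35, 78)
shift [-0.0006 -0.0005]
```

Emit:
step_arm --targets '[[[0.02, 0.112, 0.06, 0, 0, 0], [0.02, 0.112, 0.06, 0, 0, 0], [0.02, 0.112, 0.06, 0, 0, 0], [0.02, 0.112, 0.06, 0, 0, 0], [0.02, 0.112, 0.06, 0, 0, 0]]]'

```text
time_s: 26.15
tcp_pos: [0.498, -0.0215, 0.1781]
orientation: [[1.0, -0.001, -0.003], [-0.001, -1.0, 0.0], [-0.003, -0.0, -1.0]]
force: [-0.6, -0.4, -0.1]
gripper_width: 0.0502
finger_force: 0.0
```

```bash
cat > fin.py <<'E'
from h import *
s,p,d=snap("e1"); C=cam("wrist",s)
for c in blobs(p,(33,50,25),(60,255,255),300):
    r=blank(C,c,.023); print(cen(c).round(1),r[0].round(4),"yaw %.2f L %.4f W %.4f"%r[1:4])
E
python3 fin.py
```

```text
[467.6 247.9] [ 0.4782 -0.1351] yaw 1.38 L 0.0490 W 0.0202
[371.8 245.6] [ 0.4804 -0.0593] yaw 0.56 L 0.0654 W 0.0236
[276.1 244.6] [0.4805 0.016 ] yaw -0.03 L 0.0826 W 0.0263
[182.1 244.7] [0.4796 0.0901] yaw -0.03 L 0.1016 W 0.0287
```

View pics/e1.png

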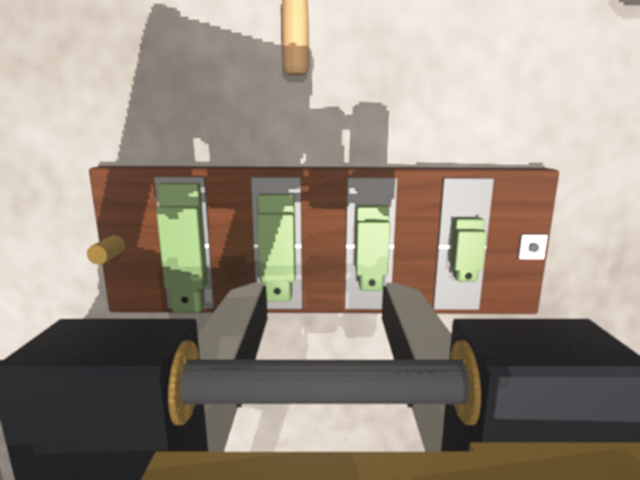

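The final view shows all four blanks centred on their pads and parallel to them. From the post at (105,250) they run longest (182,245), second (276,245), third (372,246), shortest (468,248), with all offsets at about 1 mm. The gripper is clear of them.

```bash
python3 -c "
from h import *
print(job_done())"
```

```text
the job is handed in; nothing more can be done
None
```

The job is handed in at about 26 s: all four green blanks lie released on their pads, longest beside the brass post down to shortest farthest away, each within about 2 mm of its pad centre in the last camera check.

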